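# Set out the reagent bottles and the timer on the cork mats

## Task

Set out the bench on the four round cork mats: the big brown bottle on the middle mat of the row of three, the white bottle on the end mat of that row next to the blue tube rack, the small brown dropper bottle on the row's other end mat, and the timer, face up, on the single mat behind the row (the one farther from the robot). Centre each on its mat, bottles upright and never tipped over on the way, and let go of everything.

Things in the scene. Friction and masses are not known exactly. Their poses are not given: they have to be found in the camera images.
- brown_bottle: the big brown bottle with black cap: round, body 60 mm in diameter up to about 90 mm, 129 mm high overall, cap 41 mm in diameter from 108 mm up, about 0.19 kg. Stands on the worktop. Origin: centre of its underside; z up.
- white_bottle: the white plastic bottle with yellow cap: round, body 43 mm in diameter up to about 70 mm, 99 mm high overall, cap 31 mm in diameter from 82 mm up, about 0.08 kg. Stands on the worktop. Origin: centre of its underside; z up.
- dropper_bottle: the small brown bottle with black cap: round, body 28 mm in diameter up to about 45 mm, 67 mm high overall, cap 18 mm in diameter from 55 mm up, about 0.03 kg. Stands on the worktop. Origin: centre of its underside; z up.
- timer: a flat white bench timer, square, 64 x 64 x 19 mm, with rounded corners, display and keys on its upper face. Lies face up on the worktop, turned up to about 35 degrees either way. Origin: centre of its underside; x and y along its sides, z up. Its sides can be gripped.
- mat_a: round mat of plain brown cork, 80 mm across, 4 mm thick, fixed; all four are alike and change places from start to start. Three lie in a row from left to right, about 110 mm apart; the fourth lies behind it, about 110 mm farther from the robot. Origin: centre of its underside; axes as the robot's (x away from it, y left, z up)
- mat_b: round mat of plain brown cork, 80 mm across, 4 mm thick, fixed; all four are alike and change places from start to start. Three lie in a row from left to right, about 110 mm apart; the fourth lies behind it, about 110 mm farther from the robot. Origin: centre of its underside; axes as the robot's (x away from it, y left, z up)
- mat_c: round mat of plain brown cork, 80 mm across, 4 mm thick, fixed; all four are alike and change places from start to start. Three lie in a row from left to right, about 110 mm apart; the fourth lies behind it, about 110 mm farther from the robot. Origin: centre of its underside; axes as the robot's (x away from it, y left, z up)
- mat_d: round mat of plain brown cork, 80 mm across, 4 mm thick, fixed; all four are alike and change places from start to start. Three lie in a row from left to right, about 110 mm apart; the fourth lies behind it, about 110 mm farther from the robot. Origin: centre of its underside; axes as the robot's (x away from it, y left, z up)
- tube_rack: the blue open-work tube rack, 74 mm wide, 147 mm deep (long side pointing away from the robot, within 7 degrees), 62 mm high, fixed beside the left or right end of the row of mats, its centre about 115 mm from the nearest mat's. Beyond the other end lies a roll of tape, 96 mm across, 25 mm high. Origin: centre of its underside.

How it is judged:
At the end, for the whole second after the job is handed in: Big brown bottle on the row's middle mat, white bottle on the end mat beside the rack, small brown bottle on the other end mat, timer face up on the mat behind; each within 15 mm of its mat's centre, underside 1 to 9 mm above the worktop, within 0.1 rad of upright, and at rest ((horizontal distance between brown_bottle and mat_a below 0.015 m or horizontal distance between brown_bottle and mat_b below 0.015 m or horizontal distance between brown_bottle and mat_c below 0.015 m or horizontal distance between brown_bottle and mat_d below 0.015 m) and height (world z) of brown_bottle between 0.001 and 0.009 m and angle between each of brown_bottle, white_bottle, dropper_bottle, timer's own z axis and vertical below 0.1 rad and linear speed of each of brown_bottle, white_bottle, dropper_bottle, timer below 0.02 m/s and angular speed of each of brown_bottle, white_bottle, dropper_bottle, timer below 0.2 rad/s and (horizontal distance between white_bottle and mat_a below 0.015 m or horizontal distance between white_bottle and mat_b below 0.015 m or horizontal distance between white_bottle and mat_c below 0.015 m or horizontal distance between white_bottle and mat_d below 0.015 m) and height (world z) of white_bottle between 0.001 and 0.009 m and (horizontal distance between dropper_bottle and mat_a below 0.015 m or horizontal distance between dropper_bottle and mat_b below 0.015 m or horizontal distance between dropper_bottle and mat_c below 0.015 m or horizontal distance between dropper_bottle and mat_d below 0.015 m) and height (world z) of dropper_bottle between 0.001 and 0.009 m and (horizontal distance between timer and mat_a below 0.015 m or horizontal distance between timer and mat_b below 0.015 m or horizontal distance between timer and mat_c below 0.015 m or horizontal distance between timer and mat_d below 0.015 m) and height (world z) of timer between 0.001 and 0.009 m and ((horizontal distance between timer and mat_a below 0.015 m and x of each of brown_bottle, white_bottle, dropper_bottle in the frame of mat_a below -0.05 m) or (horizontal distance between timer and mat_b below 0.015 m and x of each of brown_bottle, white_bottle, dropper_bottle in the frame of mat_b below -0.05 m) or (horizontal distance between timer and mat_c below 0.015 m and x of each of brown_bottle, white_bottle, dropper_bottle in the frame of mat_c below -0.05 m) or (horizontal distance between timer and mat_d below 0.015 m and x of each of brown_bottle, white_bottle, dropper_bottle in the frame of mat_d below -0.05 m)) and ((horizontal distance between brown_bottle and mat_a below 0.015 m and ((y of white_bottle in the frame of mat_a above 0.05 m and y of dropper_bottle in the frame of mat_a below -0.05 m) or (y of dropper_bottle in the frame of mat_a above 0.05 m and y of white_bottle in the frame of mat_a below -0.05 m))) or (horizontal distance between brown_bottle and mat_b below 0.015 m and ((y of white_bottle in the frame of mat_b above 0.05 m and y of dropper_bottle in the frame of mat_b below -0.05 m) or (y of dropper_bottle in the frame of mat_b above 0.05 m and y of white_bottle in the frame of mat_b below -0.05 m))) or (horizontal distance between brown_bottle and mat_c below 0.015 m and ((y of white_bottle in the frame of mat_c above 0.05 m and y of dropper_bottle in the frame of mat_c below -0.05 m) or (y of dropper_bottle in the frame of mat_c above 0.05 m and y of white_bottle in the frame of mat_c below -0.05 m))) or (horizontal distance between brown_bottle and mat_d below 0.015 m and ((y of white_bottle in the frame of mat_d above 0.05 m and y of dropper_bottle in the frame of mat_d below -0.05 m) or (y of dropper_bottle in the frame of mat_d above 0.05 m and y of white_bottle in the frame of mat_d below -0.05 m)))) and horizontal distance between white_bottle and tube_rack below 0.17 m); the robot touches nothing.
It fails at once if the big brown bottle is tipped over (more than 0.7 rad) (angle between brown_bottle's own z axis and vertical above 0.7 rad).
It fails at once if the white bottle is tipped over (more than 0.7 rad) (angle between white_bottle's own z axis and vertical above 0.7 rad).
It fails at once if the small brown bottle is tipped over (more than 0.7 rad) (angle between dropper_bottle's own z axis and vertical above 0.7 rad).
It also fails if it takes over 99 s, if anything falls off the work surface, if the arm or the gripper's body presses on something with over 40 N, if the wrist force passes 120 N, or if a joint passes its speed limit or range.

## Robot

A 6-joint arm with a two-finger parallel gripper is mounted at the origin on a cart in front of the work surface, level with it; the furniture and walls round the work are solid. World frame = base frame: x ahead of the robot, y to its left, z up, the work surface at z = 0. Lengths are in m, angles in rad, forces in N, time in s.
With the tool pointing down it reaches from about 0.35 to 0.775 m from the base axis. Payload 7.3 kg.
Tool frame: the origin (TCP) lies on the mounting face of the last link; the fingertips stand 178 mm ahead of it and the grasp point (between the pads) lies 159 mm ahead of it (robot.grip_depth is the distance from the TCP to the grasp point, in m); z points along the fingers, y is the line along which they close (so a half turn about z gives the same grasp; the last joint's range is limited). The gripper opens to 92 mm and grips with 3 to 60 N. Pads are 19 mm wide; open, the fingers measure 130 mm over their backs; the gripper's body (75 mm by 190 mm) begins 47 mm behind the grasp point.
Start: joints at [-1.302, 0.342, 1.524, -0, 1.275, -0.146], TCP at [0.212, -0.48, 0.405] pointing down, gripper open.
Joint ranges: [-2.53, 2.53], [-0.77, 2.02], [0.04, 2.7], [-1, 4.14], [0.28, 2.66], [-3.11, 3.11]. Speed limits (rad/s): [2.57, 2.57, 3.14, 3.14, 3.14, 3.14].

## Interface

Orientations are given as [roll, pitch, yaw] about the fixed x, y, z axes, in that order (R = Rz(yaw) Ry(pitch) Rx(roll)).
In Python, from cell import observe, cams, robot, models gives the robot as it stands.
- The arm moves only by the shell command python3 -m jog 'ROWS' [FORCE]. ROWS is JSON, a list of rows, each a list of 3 entries, a list of its own where there are three numbers: the shift along the tool's x, y, z each as a share of 0.4 m, from -1 to 1, then the turn about the tool's z as a share of pi rad, from -1 to 1, then the closure, from 0 (fully open) to 1 (shut). In form: [[[x, y, z], turn, jaw], ...]. A call has 1 to 12 rows; each row is the pose to reach, as a shift and turn from the pose commanded when the call began, along the tool's axes at that moment, turning the shorter way round; what a row does not reach only later rows make up. A row lasts 1/8 s, in which the tool goes at most 62.5 mm and 10.7 degrees, less where a joint would pass 70% of its speed; a pose out of reach is approached as far as the arm can. A call with a number of a shift or a turn outside -1 to 1 is refused whole. A call with a gripper value outside its range is refused whole. The fingers move at their own pace and stop on an object; FORCE is the grip in N (left out, the last holds). Time passes only in rows, so rows that repeat a pose let the fingers close. It gives the time, the measured TCP pose, the force, the opening and the grip force at its end, in the units of the state.
- observe(): the state, without advancing time (a new reading comes with each control period).
- cams.read_camera(name): name is "side" or "top" or "wrist"; returns the picture (400x640x3 uint8, red, green, blue); there is no depth.
- cams.camera_model(name): a dict with "camera_matrix" (3x3 intrinsics, pixels), "pose" (4x4, takes a point from camera to world coordinates). Camera axes: x right, y down, z forward; pixel columns grow to the right and rows downward; lengths in m; the calibration is good to about 2 mm. A picture is of the moment at which its call begins: read the wrist's pose just before it. camera_model takes no time and is no camera call; for the wrist camera it gives the pose at the moment of the call.
- robot.hand_in(): hands the job in; it is judged then, once.
Trained networks look in the newest picture that a camera, given by its name, has taken for a name from the list of things; names that differ only in an ending like _2 or _b are one class to them, and where a whole thing is asked for, a point or a joint stands for the part that bears it (a point fixed in the world has none). Each returns a list of dicts, best first, with "confidence" (0 to 1); they miss things now and then, are a little off and sometimes report something else, mostly with a low value. They report only what shows in the picture. A call takes as long as a camera call.
- models.find_in(target, camera): "position" ([x, y, z] in m, in world coordinates, good to about 4 mm: the middle of the surface that is visible of it).
- models.pinpoint(target, camera): "position" ([x, y, z] in m, in world coordinates, good to about 4 mm: a listed point, or the origin of a listed thing).
The state is a dict: "time": time; "qpos": joint angles; "qvel": joint speeds; "joint_efforts": joint torques, N m; "tool_pos": TCP position; "tool_rot": TCP orientation; "contact_force": force on the tool from outside, world axes, zero at the start; "torque": the same for the moment, N m; "opening": finger opening in m; "grip_force": force on a finger pad.
Only numpy, scipy, OpenCV 4.12 (cv2) and the standard library are available. Lean on these libraries where they do the work, as an engineer would, in place of code of your own. Each camera call takes 0.05 s, during which the arm holds its last target. There are 200 camera calls.

## Working session

There is one attempt and no reset: what is moved stays moved. The work goes in short steps, Python scripts to look and compute and a shell command to move; the robot and the scene stay as the last step left them, time stands still between calls to the robot, and variables do not carry over. Pictures are saved under pics/ and viewed, at most 14 in all, crops included, and the job is handed in when it is done.

```bash
mkdir -p pics; cat > m.py <<'E'
from cell import observe,cams,robot,models
import cv2,numpy as np
def snap(c,n):
    cv2.imwrite(f'pics/{n}.png',cams.read_camera(c)[:,:,::-1])
def look(c,names):
    for t in names:
        for f in ('pinpoint','find_in'):
            print(c,t,f,[(np.round(d['position'],3).tolist(),round(d['confidence'],2)) for d in getattr(models,f)(t,c)][:5])
E
python3 - <<'E'
from m import *
snap('top','t0');look('top',['brown_bottle','white_bottle','dropper_bottle','timer','mat_a','tube_rack'])
snap('side','s0');look('side',['brown_bottle','white_bottle','dropper_bottle','timer','mat_a'])
o=observe();print(o)
for c in('top','side'):print(cams.camera_model(c))
E
```

```text
top brown_bottle pinpoint [([0.446, 0.226, 0.001], 0.77)]
top brown_bottle find_in [([0.447, 0.214, 0.1], 0.86)]
top white_bottle pinpoint [([0.451, -0.225, -0.002], 0.97)]
top white_bottle find_in [([0.45, -0.218, 0.074], 0.86)]
top dropper_bottle pinpoint [([0.436, -0.07, -0.003], 0.55)]
top dropper_bottle find_in [([0.437, -0.067, 0.051], 0.6), ([0.447, 0.215, 0.098], 0.57)]
top timer pinpoint [([0.42, 0.07, 0.0], 0.94)]
top timer find_in [([0.422, 0.071, 0.014], 0.78)]
top mat_a pinpoint [([0.563, -0.004, 0.001], 0.94), ([0.672, -0.012, -0.0], 0.87), ([0.568, -0.111, 0.001], 0.85)]
top mat_a find_in [([0.563, -0.004, -0.0], 0.95), ([0.573, 0.104, 0.002], 0.87), ([0.568, -0.11, 0.001], 0.85), ([0.673, -0.012, 0.005], 0.64)]
top tube_rack pinpoint [([0.61, -0.222, 0.002], 0.85)]
top tube_rack find_in [([0.61, -0.215, 0.024], 0.92)]
side brown_bottle pinpoint [([0.449, 0.222, -0.001], 0.85)]
side brown_bottle find_in [([0.434, 0.242, 0.074], 0.64)]
side white_bottle pinpoint [([0.449, -0.227, 0.004], 0.68)]
side white_bottle find_in [([0.445, -0.209, 0.052], 0.71)]
side dropper_bott
[... 1430 characters left out ...]
4.33146039e-01],
       [-9.99667071e-01,  2.57969854e-02,  5.11930957e-04,
         1.19895050e-02],
       [-3.57024200e-03, -1.18647264e-01, -9.92930048e-01,
         1.17955571e+00],
       [ 0.00000000e+00,  0.00000000e+00,  0.00000000e+00,
         1.00000000e+00]])}
{'camera_matrix': array([[411.71746062,   0.        , 319.01810574],
       [  0.        , 411.71746062, 198.36839327],
       [  0.        ,   0.        ,   1.        ]]), 'pose': array([[-0.85747172, -0.22037456,  0.4649487 ,  0.08431327],
       [-0.51427408,  0.39563086, -0.76091944,  0.74480422],
       [-0.01626077, -0.89157797, -0.4525752 ,  0.46973622],
       [ 0.        ,  0.        ,  0.        ,  1.        ]])}
```

View pics/t0.png

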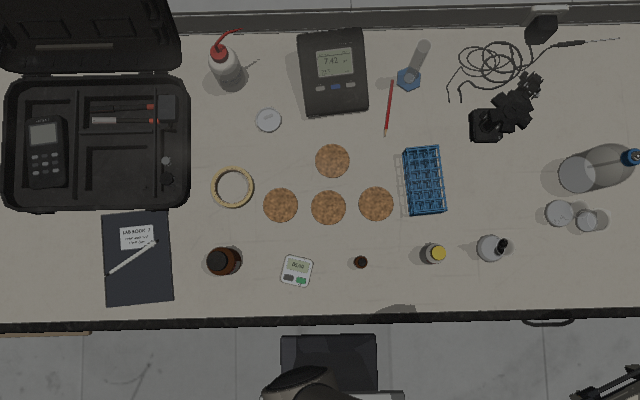

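View pics/s0.png

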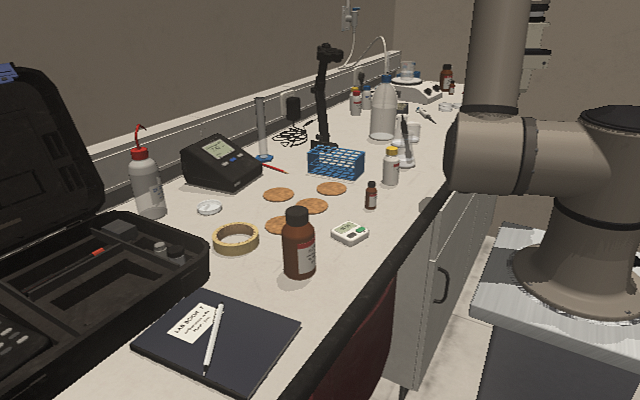

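Top view: mats at px (280,205), (328,207), (376,203) and (332,160); rack on the right at (424,180), so white goes to the right mat (y≈-0.11) and the dropper to the left. Brown bottle (222,261), timer (297,270), dropper (360,262), white (434,253). The side view agrees, and the networks match both pictures. Next I'll refine the mat centres and the timer angle.

```bash
python3 - <<'E'
from m import *
im=cv2.imread('pics/t0.png');M=cams.camera_model('top');K=M['camera_matrix'];P=M['pose']
def w(u,v,z):
    d=P[:3,:3]@np.linalg.inv(K)@[u,v,1];return P[:3,3]+d*(z-P[2,3])/d[2]
hsv=cv2.cvtColor(im,cv2.COLOR_BGR2HSV)
m=((hsv[:,:,1]>80)&(hsv[:,:,0]<20)&(hsv[:,:,2]>90)).astype(np.uint8)
for a,b in((280,205),(328,207),(376,203),(332,160)):
    q=np.zeros_like(m);q[b-24:b+25,a-23:a+24]=m[b-24:b+25,a-23:a+24]
    n,l,s,c=cv2.connectedComponentsWithStats(q);i=1+np.argmax(s[1:,4]);print('mat',np.round(w(*c[i],.004),4),s[i])
c=im[230:310,255:340].copy();cv2.imwrite('pics/tc.png',cv2.resize(c,None,fx=7,fy=7,interpolation=cv2.INTER_CUBIC))
E
```

```text
mat [0.5716 0.1055 0.004 ] [263 188  35  34 923]
mat [ 0.5628 -0.0038  0.004 ] [311 190  35  35 928]
mat [ 0.5686 -0.1125  0.004 ] [359 187  35  34 919]
mat [ 0.6709 -0.0157  0.004 ] [315 144  35  34 895]
```

View pics/tc.png

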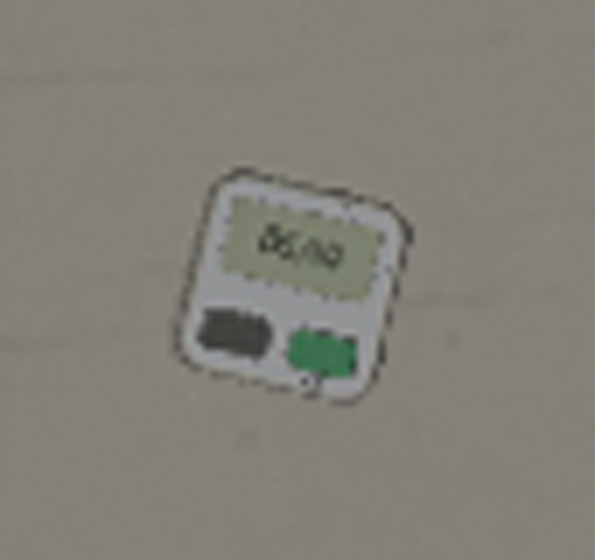

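The timer is turned clockwise by about 13° (edges ~11.7° in the crop, plus camera roll), so yaw ≈ -0.23.

```bash
cat > go.py <<'E'
import sys
from m import *
from scipy.spatial.transform import Rotation as R
# usage: go.py x y z(grasp) yaw  -> shares
x,y,z,yaw=map(float,sys.argv[1:5]);o=observe()
r=R.from_euler('xyz',o['tool_rot']).as_matrix()
d=np.array([x,y,z+robot.grip_depth])-o['tool_pos']
t=(o['tool_rot'][2]-yaw+np.pi/2)%np.pi-np.pi/2 if len(sys.argv)>5 else (o['tool_rot'][2]-yaw+np.pi)%(2*np.pi)-np.pi
print('shift',np.round(r.T@d/0.4,4).tolist(),'turn',round(t/np.pi,4),'grasp',np.round(o['tool_pos']-[0,0,.159],4),o['tool_rot'].round(3),'dist',np.linalg.norm(d).round(3),'t',o['time'])
E
python3 go.py 0.42 0.07 0.16 -0.23
```

```text
shift [1.0314, -1.0496, 0.2138] turn 0.2052 grasp [ 0.2116 -0.4805  0.2457] [ 3.141 -0.     0.415] dist 0.595 t 1.2
```

```bash
python3 -m jog '[[[1,-1,0.1],0.205,0],[[1,-1,0.1],0.205,0],[[1,-1,0.1],0.205,0],[[1,-1,0.1],0.205,0],[[1,-1,0.1],0.205,0],[[1,-1,0.1],0.205,0],[[1,-1,0.1],0.205,0],[[1,-1,0.214],0.205,0],[[1,-1,0.214],0.205,0],[[1,-1,0.214],0.205,0],[[1,-1,0.214],0.205,0],[[1,-1,0.214],0.205,0]]' 20
python3 - <<'E'
from m import *
snap('wrist','w1');look('wrist',['timer','mat_a','dropper_bottle']);M=cams.camera_model('wrist');print(M)
E
python3 go.py 0.42 0.07 0.022 -0.23
```

```text
time: 2.7
tool_pos: [0.4164, 0.0463, 0.3194]
tool_rot: [3.141, -0.0, -0.229]
contact_force: [-0.1, -0.2, -0.2]
opening: 0.092
grip_force: 0.0
wrist timer pinpoint [([0.418, 0.07, 0.001], 0.86)]
wrist timer find_in [([0.426, 0.067, 0.013], 0.62)]
wrist mat_a pinpoint [([0.567, 0.104, 0.005], 0.93), ([0.566, -0.004, -0.004], 0.89), ([0.434, -0.07, -0.001], 0.24)]
wrist mat_a find_in [([0.564, -0.001, -0.001], 0.96), ([0.55, -0.108, 0.004], 0.66), ([0.568, 0.107, 0.008], 0.6)]
wrist dropper_bottle pinpoint [([0.433, -0.07, -0.001], 0.86)]
wrist dropper_bottle find_in [([0.44, -0.064, 0.047], 0.56)]
{'camera_matrix': array([[276.61312366,   0.        , 319.38958722],
       [  0.        , 276.61312366, 199.20304587],
       [  0.        ,   0.        ,   1.        ]]), 'pose': array([[-2.27381272e-01, -9.28870593e-01, -2.92399005e-01,
         4.96933037e-01],
       [-9.73805384e-01,  2.17169992e-01,  6.73815127e-02,
         2.81579650e-02],
       [ 9.11583985e-04,  3.00061020e-01, -9.53919574e-01,
         3.00205288e-01],
       [ 0.00000000e+00,  0.00000000e+00,  0.00000000e+00,
         1.00000000e+00]])}
shift [-0.005, -0.0598, 0.3454] turn -0.0001 grasp [0.4164 0.0463 0.1604] [ 3.142e+00 -1.000e-03 -2.300e-01] dist 0.14 t 3.05
```

View pics/w1.png

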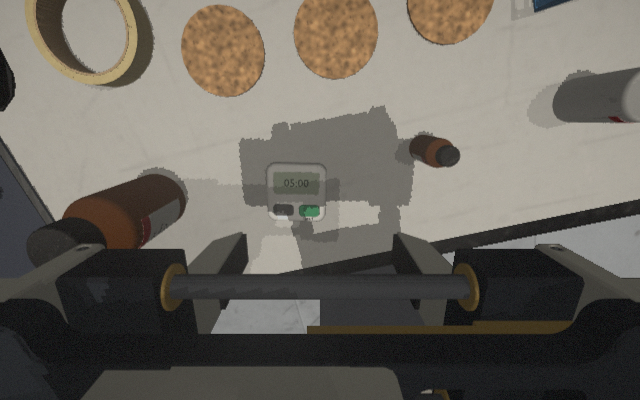

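The wrist view shows the timer at (297,191), square to the fingers, with clear space on both sides. Going down to grip it.

```bash
python3 -m jog '[[[-0.004,-0.06,0.15],0,0],[[-0.004,-0.06,0.3],0,0],[[-0.004,-0.06,0.344],0,0],[[-0.004,-0.06,0.344],0,0],[[-0.004,-0.06,0.344],0,1],[[-0.004,-0.06,0.344],0,1],[[-0.004,-0.06,0.344],0,1],[[-0.004,-0.06,0.344],0,1],[[-0.004,-0.06,0.344],0,1]]' 25
python3 go.py 0.672 -0.0148 0.1 -0.23;python3 go.py 0.672 -0.0148 0.027 0
```

```text
time: 4.18
tool_pos: [0.4205, 0.0705, 0.1818]
tool_rot: [-3.142, -0.001, -0.229]
contact_force: [-1.0, -1.3, 6.5]
opening: 0.063
grip_force: 24.9
shift [0.6609, 0.0648, -0.1928] turn 0.0003 grasp [0.4205 0.0705 0.0228] [-3.142e+00 -1.000e-03 -2.290e-01] dist 0.277 t 4.175
shift [0.6607, 0.0649, -0.0103] turn -0.0729 grasp [0.4205 0.0705 0.0228] [-3.142e+00 -1.000e-03 -2.290e-01] dist 0.266 t 4.175
```

```bash
python3 -m jog '[[[0,0,-0.1],0,1],[[0.1,0,-0.19],0,1],[[0.25,0.03,-0.19],-0.03,1],[[0.4,0.05,-0.19],-0.073,1],[[0.54,0.06,-0.19],-0.073,1],[[0.63,0.065,-0.19],-0.073,1],[[0.661,0.065,-0.18],-0.073,1],[[0.661,0.065,-0.1],-0.073,1],[[0.661,0.065,-0.04],-0.073,1],[[0.661,0.065,-0.02],-0.073,1],[[0.661,0.065,-0.02],-0.073,1]]'
python3 - <<'E'
from m import *
snap('top','t2');look('top',['timer'])
E
python3 go.py 0.672 -0.0148 0.027 0
```

```text
time: 5.55
tool_pos: [0.6719, -0.0148, 0.1892]
tool_rot: [-3.142, 0.001, 0.0]
contact_force: [0.1, 0.8, -0.5]
opening: 0.063
grip_force: 24.9
top timer pinpoint []
top timer find_in []
shift [-0.001, -0.0002, 0.0116] turn 0.0001 grasp [ 0.6724 -0.0149  0.0318] [ 3.141e+00 -2.000e-03  0.000e+00] dist 0.005 t 5.7
```

```bash
python3 -m jog '[[[0,0,0.01],0,1],[[0,0,0.011],0,1],[[0,0,0.011],0,0],[[0,0,0.011],0,0],[[0,0,0.011],0,0],[[0,0,-0.1],0,0],[[-0.12,0,-0.25],0,0],[[-0.28,0,-0.35],0,0],[[-0.4,0,-0.35],0,0],[[-0.5,0,-0.35],0,0],[[-0.57,0,-0.35],0,0]]'
python3 - <<'E'
from m import *
look('top',['timer','brown_bottle','dropper_bottle'])
cams.read_camera('wrist');look('wrist',['timer','mat_a','brown_bottle'])
snap('top','t3')
im=cv2.imread('pics/t3.png')[130:235,250:400];cv2.imwrite('pics/t3c.png',cv2.resize(im,None,fx=5,fy=5))
E
python3 go.py 0.447 0.225 0.19 1.571
```

```text
time: 7.08
tool_pos: [0.4416, -0.0147, 0.33]
tool_rot: [3.141, -0.0, 0.0]
contact_force: [0.1, 0.1, 0.3]
opening: 0.092
grip_force: 0.0
top timer pinpoint []
top timer find_in []
top brown_bottle pinpoint [([0.447, 0.228, 0.001], 0.43)]
top brown_bottle find_in [([0.469, 0.215, 0.095], 0.47)]
top dropper_bottle pinpoint [([0.432, -0.071, 0.0], 0.48)]
top dropper_bottle find_in [([0.435, -0.07, 0.063], 0.58)]
wrist timer pinpoint []
wrist timer find_in []
wrist mat_a pinpoint [([0.568, 0.104, 0.003], 0.95), ([0.569, -0.114, 0.0], 0.88), ([0.563, -0.003, -0.004], 0.64)]
wrist mat_a find_in [([0.567, -0.004, 0.001], 0.96), ([0.568, 0.104, 0.009], 0.79), ([0.568, -0.111, 0.005], 0.59), ([0.44, -0.063, 0.048], 0.25)]
wrist brown_bottle pinpoint [([0.444, 0.223, 0.002], 0.81), ([0.571, -0.113, 0.002], 0.46)]
wrist brown_bottle find_in [([0.454, 0.205, 0.088], 0.91), ([0.569, 0.106, 0.008], 0.31)]
shift [0.0073, -0.5997, -0.0497] turn -0.5 grasp [ 0.4441 -0.0149  0.1703] [3.142 0.    0.   ] dist 0.241 t 7.775
```

View pics/t3c.png

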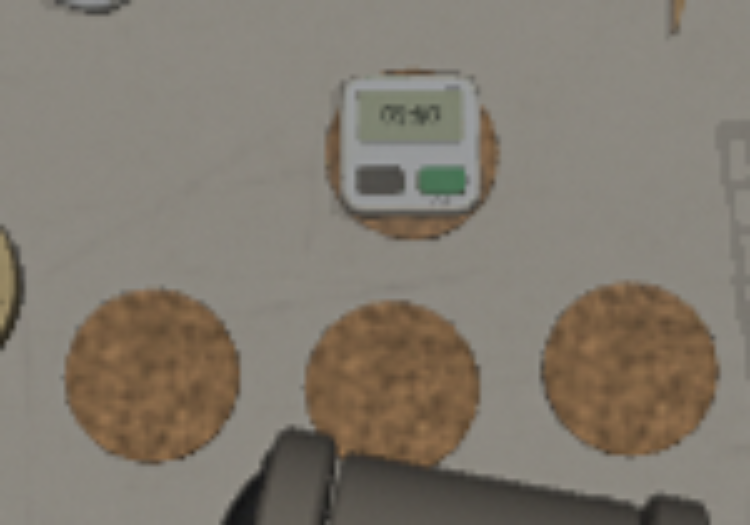

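The timer sits centred on its mat: timer at (410,142), mat at (412,153) in the crop, and the difference is mostly parallax. Next is the brown bottle, with the tool turned to close along world x.

```bash
python3 -m jog '[[[0.007,-0.15,-0.05],-0.06,0],[[0.007,-0.3,-0.05],-0.12,0],[[0.007,-0.42,-0.05],-0.18,0],[[0.007,-0.52,-0.05],-0.24,0],[[0.007,-0.58,-0.05],-0.3,0],[[0.007,-0.6,-0.05],-0.36,0],[[0.007,-0.6,-0.05],-0.41,0],[[0.007,-0.6,-0.05],-0.46,0],[[0.007,-0.6,-0.05],-0.5,0],[[0.007,-0.6,-0.05],-0.5,0]]'
python3 - <<'E'
from m import *
snap('wrist','w4');look('wrist',['brown_bottle'])
E
python3 go.py 0.447 0.225 0.115 1.571
```

```text
time: 9.02
tool_pos: [0.4467, 0.2252, 0.3494]
tool_rot: [-3.141, 0.0, 1.57]
contact_force: [-0.1, -0.3, 0.7]
opening: 0.092
grip_force: 0.0
wrist brown_bottle pinpoint [([0.448, 0.22, 0.002], 0.69)]
wrist brown_bottle find_in [([0.447, 0.237, 0.117], 0.66)]
shift [-0.0003, 0.0006, 0.1881] turn -0.0007 grasp [0.4467 0.2251 0.1904] [-3.142  0.     1.569] dist 0.075 t 9.175
```

View pics/w4.png

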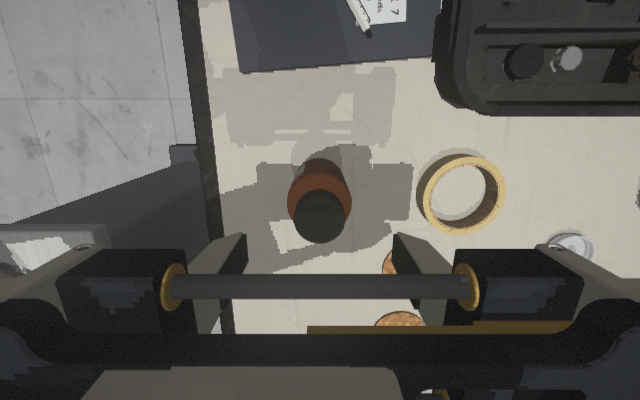

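The cap is at about (319,218), midway between the fingers and about 2 mm ahead of them along tool x. Descending.

```bash
python3 -m jog '[[[0.005,0,0.1],0,0],[[0.005,0,0.186],0,0],[[0.005,0,0.186],0,0],[[0.005,0,0.186],0,1],[[0.005,0,0.186],0,1],[[0.005,0,0.186],0,1],[[0.005,0,0.186],0,1],[[0.005,0,0.186],0,1],[[0.005,0,0.186],0,1]]' 30
python3 go.py 0.5635 -0.0038 0.15 1.571; python3 go.py 0.5635 -0.0038 0.119 1.571
```

```text
time: 10.3
tool_pos: [0.4467, 0.2271, 0.2752]
tool_rot: [-3.141, 0.0, 1.571]
contact_force: [-1.4, -0.3, 3.0]
opening: 0.05
grip_force: 28.8
shift [-0.5773, 0.2921, -0.0849] turn -0.0 grasp [0.4467 0.2271 0.1162] [-3.141  0.     1.571] dist 0.261 t 10.3
shift [-0.5773, 0.2921, -0.0074] turn -0.0 grasp [0.4467 0.2271 0.1162] [-3.141  0.     1.571] dist 0.259 t 10.3
```

The opening is 50 mm, so the tips are on the shoulder rather than the 41 mm cap. I'll open and regrip 10 mm higher.

```bash
python3 -m jog '[[[0,0,0],0,0.3],[[0,0,0],0,0.3],[[0,0,-0.025],0,0.3],[[0,0,-0.025],0,0.3],[[0,0,-0.025],0,1],[[0,0,-0.025],0,1],[[0,0,-0.025],0,1],[[0,0,-0.025],0,1],[[0,0,-0.025],0,1]]' 30
python3 go.py 0.5635 -0.0038 0.16 1.571
```

```text
time: 11.42
tool_pos: [0.4467, 0.2271, 0.2849]
tool_rot: [-3.141, 0.0, 1.571]
contact_force: [-0.5, -0.2, -0.9]
opening: 0.0434
grip_force: 28.1
shift [-0.5772, 0.292, -0.0857] turn -0.0 grasp [0.4467 0.2271 0.1259] [-3.141  0.     1.571] dist 0.261 t 11.425
```

```bash
python3 -m jog '[[[0,0,-0.04],0,1],[[0,0,-0.09],0,1],[[-0.08,0.04,-0.09],0,1],[[-0.18,0.09,-0.09],0,1],[[-0.28,0.14,-0.09],0,1],[[-0.38,0.19,-0.09],0,1],[[-0.47,0.24,-0.09],0,1],[[-0.53,0.27,-0.09],0,1],[[-0.577,0.292,-0.09],0,1],[[-0.577,0.292,-0.09],0,1],[[-0.577,0.292,-0.05],0,1],[[-0.577,0.292,-0.03],0,1]]'
python3 - <<'E'
from m import *
snap('side','s5')
E
python3 go.py 0.5635 -0.0038 0.131 1.571
```

```text
time: 12.92
tool_pos: [0.5628, -0.0027, 0.2955]
tool_rot: [-3.139, -0.0, 1.572]
contact_force: [-1.0, -0.2, -2.0]
opening: 0.0431
grip_force: 28.1
shift [-0.0028, 0.0021, 0.0113] turn 0.0004 grasp [ 0.5627 -0.0027  0.1357] [-3.138e+00 -1.000e-03  1.572e+00] dist 0.005 t 12.975
```

View pics/s5.png

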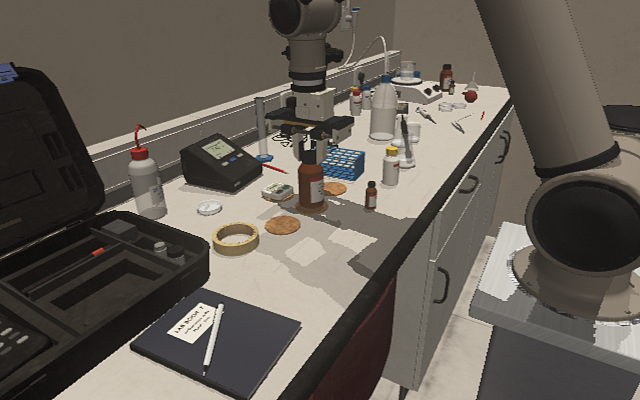

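The brown bottle hangs upright just above the middle mat, at (312,205). Lowering it and releasing.

```bash
python3 -m jog '[[[0,0,0.01],0,1],[[0,0,0.019],0,1],[[0,0,0.019],0,1],[[0,0,0.019],0,0.9],[[0,0,0.019],0,0.3],[[0,0,0.019],0,0],[[0,0,0.019],0,0],[[0,0,-0.08],0,0],[[0,0,-0.2],0,0],[[0,0,-0.2],0,0]]'
python3 - <<'E'
from m import *
snap('top','t6');look('top',['brown_bottle','white_bottle','timer','mat_a'])
E
python3 go.py 0.45 -0.226 0.16 1.571;python3 go.py 0.436 -0.07 0.19 1.571
```

```text
time: 14.22
tool_pos: [0.5642, -0.0037, 0.3813]
tool_rot: [3.133, 0.001, 1.571]
contact_force: [1.0, 0.1, -0.2]
opening: 0.0917
grip_force: 0.0
top brown_bottle pinpoint []
top brown_bottle find_in []
top white_bottle pinpoint [([0.454, -0.227, -0.002], 0.9)]
top white_bottle find_in [([0.452, -0.223, 0.076], 0.73)]
top timer pinpoint []
top timer find_in []
top mat_a pinpoint [([0.573, 0.103, -0.003], 0.97), ([0.566, -0.11, 0.0], 0.73)]
top mat_a find_in [([0.566, -0.129, 0.001], 0.7), ([0.573, 0.121, 0.002], 0.59)]
shift [-0.5558, -0.2837, 0.1431] turn -0.0 grasp [ 0.5635 -0.0037  0.2173] [-3.14  -0.     1.571] dist 0.256 t 14.675
shift [-0.1658, -0.3187, 0.0682] turn -0.0 grasp [ 0.5635 -0.0037  0.2173] [-3.14  -0.     1.571] dist 0.146 t 14.675
```

```bash
python3 -m jog '[[[-0.15,-0.08,0],0,0],[[-0.29,-0.15,0],0,0],[[-0.42,-0.22,0],0,0],[[-0.52,-0.27,0.05],0,0],[[-0.556,-0.28,0.13],0,0],[[-0.556,-0.28,0.15],0,0],[[-0.556,-0.28,0.15],0,0],[[-0.556,-0.28,0.15],0,0]]'
python3 - <<'E'
from m import *
snap('wrist','w7');look('wrist',['white_bottle'])
cams.read_camera('top');look('top',['brown_bottle','timer'])
snap('top','t7')
a=cv2.imread('pics/w7.png');b=cv2.resize(cv2.imread('pics/t7.png')[140:290,240:460],(640,436))
cv2.imwrite('pics/c7.png',cv2.resize(np.vstack([a,b]),None,fx=.7,fy=.7))
E
python3 go.py 0.451 -0.226 0.062 1.571
```

```text
time: 15.68
tool_pos: [0.4523, -0.2254, 0.3181]
tool_rot: [3.14, 0.001, 1.572]
contact_force: [0.4, -1.2, 0.6]
opening: 0.0916
grip_force: 0.0
wrist white_bottle pinpoint [([0.446, -0.226, 0.003], 0.61)]
wrist white_bottle find_in [([0.452, -0.22, 0.084], 0.95)]
top brown_bottle pinpoint [([0.562, -0.003, 0.004], 0.94), ([0.609, -0.22, 0.002], 0.62)]
top brown_bottle find_in [([0.556, 0.0, 0.105], 0.67)]
top timer pinpoint [([0.672, -0.019, 0.003], 0.56)]
top timer find_in [([0.667, -0.016, 0.018], 0.96)]
shift [0.0001, -0.0015, 0.2401] turn -0.0 grasp [ 0.4516 -0.226   0.1582] [3.141 0.    1.571] dist 0.096 t 16.125
```

View pics/c7.png

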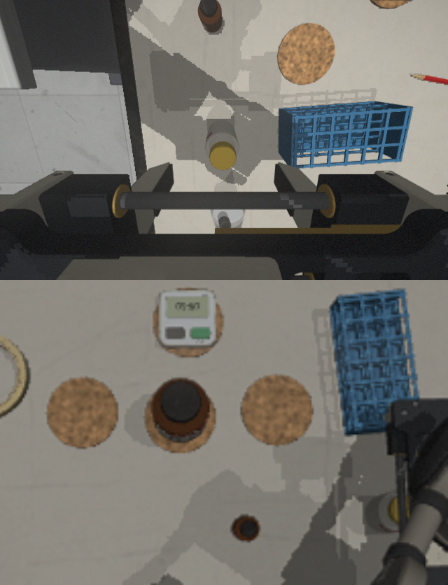

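The brown bottle is centred on the middle mat, and the white cap at wrist px (317,221) lies between the fingers.

```bash
python3 -m jog '[[[0.003,-0.002,0.12],0,0],[[0.003,-0.002,0.22],0,0],[[0.003,-0.002,0.24],0,0],[[0.003,-0.002,0.24],0,0],[[0.003,-0.002,0.24],0,1],[[0.003,-0.002,0.24],0,1],[[0.003,-0.002,0.24],0,1],[[0.003,-0.002,0.24],0,1],[[0.003,-0.002,0.24],0,1]]' 20
python3 go.py 0.5685 -0.112 0.067 1.571
```

```text
time: 17.25
tool_pos: [0.4508, -0.2249, 0.2212]
tool_rot: [3.142, 0.0, 1.571]
contact_force: [0.1, -0.4, 0.5]
opening: 0.0461
grip_force: 0.0
shift [0.2822, 0.2944, -0.0125] turn -0.0 grasp [ 0.4508 -0.2249  0.0622] [3.142 0.    1.571] dist 0.163 t 17.25
```

```bash
python3 -m jog '[[[0,0,0],0,1],[[0,0,0],0,1],[[0,0,-0.05],0,1],[[0.02,0,-0.11],0,1],[[0.1,0.02,-0.11],0,1],[[0.19,0.06,-0.11],0,1],[[0.26,0.14,-0.11],0,1],[[0.282,0.22,-0.11],0,1],[[0.282,0.275,-0.11],0,1],[[0.282,0.294,-0.1],0,1],[[0.282,0.294,-0.05],0,1],[[0.282,0.294,-0.03],0,1]]'
python3 go.py 0.5685 -0.112 0.067 1.571
```

```text
time: 18.75
tool_pos: [0.5674, -0.1121, 0.2317]
tool_rot: [-3.139, -0.001, 1.571]
contact_force: [0.1, -0.2, -0.9]
opening: 0.0424
grip_force: 19.9
shift [0.0003, 0.0028, 0.0136] turn -0.0002 grasp [ 0.5674 -0.1121  0.0727] [-3.139e+00 -1.000e-03  1.571e+00] dist 0.006 t 18.75
```

```bash
python3 -m jog '[[[0,0,0.01],0,1],[[0,0,0.018],0,1],[[0,0,0.018],0,1],[[0,0,0.018],0,0.9],[[0,0,0.018],0,0.3],[[0,0,0.018],0,0],[[0,0,0.018],0,0],[[0,0,-0.08],0,0],[[0,0,-0.2],0,0],[[0,0,-0.25],0,0],[[0,-0.1,-0.25],0,0]]'
python3 go.py 0.435 -0.07 0.13 1.571
```

```text
time: 20.12
tool_pos: [0.5296, -0.1123, 0.3351]
tool_rot: [3.136, 0.002, 1.572]
contact_force: [-0.5, -0.1, 0.7]
opening: 0.0916
grip_force: 0.0
shift [0.1063, -0.237, 0.1131] turn 0.0002 grasp [ 0.5296 -0.1123  0.1761] [3.136e+00 2.000e-03 1.572e+00] dist 0.113 t 20.125
```

```bash
python3 -m jog '[[[0.05,-0.12,0],0,0],[[0.1,-0.22,0.04],0,0],[[0.106,-0.23,0.11],0,0],[[0.106,-0.23,0.11],0,0],[[0.106,-0.23,0.11],0,0]]'
python3 - <<'E'
from m import *
snap('wrist','w8');look('wrist',['dropper_bottle']);print(cams.camera_model('wrist')['pose'][:3,3])
cams.read_camera('top');look('top',['white_bottle'])
E
python3 go.py 0.435 -0.07 0.035 1.571
```

```text
time: 20.75
tool_pos: [0.4372, -0.07, 0.2899]
tool_rot: [3.14, 0.001, 1.571]
contact_force: [-0.1, -0.4, -0.1]
opening: 0.0917
grip_force: 0.0
wrist dropper_bottle pinpoint [([0.435, -0.068, -0.001], 0.89)]
wrist dropper_bottle find_in [([0.438, -0.065, 0.048], 0.81)]
[0.43790894 0.01234862 0.27058859]
top white_bottle pinpoint [([0.571, -0.112, 0.003], 0.77)]
top white_bottle find_in [([0.568, -0.11, 0.081], 0.58)]
shift [-0.0003, -0.0043, 0.2381] turn -0.0001 grasp [ 0.4366 -0.0698  0.1305] [3.141 0.    1.571] dist 0.095 t 21.05
```

View pics/w8.png

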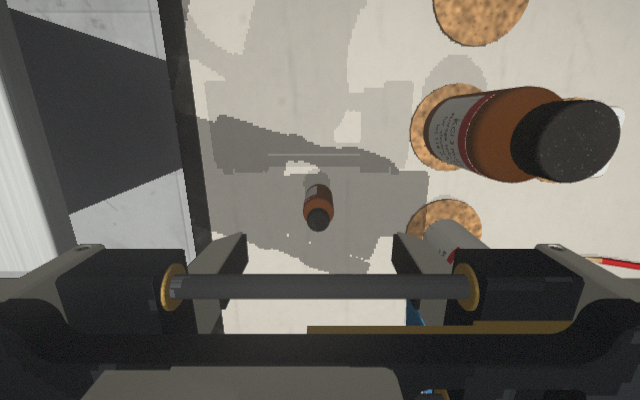

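The dropper cap at (317,221) is between the fingers; brown and white stand upright on their mats. Gripping the dropper.

```bash
python3 -m jog '[[[0,-0.006,0.12],0,0],[[0,-0.006,0.22],0,0],[[0,-0.006,0.236],0,0],[[0,-0.006,0.236],0,0.2],[[0,-0.006,0.236],0,1],[[0,-0.006,0.236],0,1],[[0,-0.006,0.236],0,1],[[0,-0.006,0.236],0,1],[[0,-0.006,0.236],0,1],[[0,-0.006,0.236],0,1],[[0,-0.006,0.236],0,1]]' 12
python3 go.py 0.5716 0.105 0.041 1.571
```

```text
time: 22.42
tool_pos: [0.434, -0.0697, 0.1947]
tool_rot: [3.141, 0.0, 1.571]
contact_force: [0.3, 0.4, -0.4]
opening: 0.0263
grip_force: 12.0
shift [0.4367, 0.3441, -0.0137] turn -0.0 grasp [ 0.434  -0.0697  0.0357] [3.141 0.    1.571] dist 0.222 t 22.425
```

```bash
python3 -m jog '[[[0,0,-0.1],0,1],[[0,0,-0.2],0,1],[[0.12,0,-0.2],0,1],[[0.26,0.06,-0.2],0,1],[[0.38,0.16,-0.2],0,1],[[0.43,0.27,-0.2],0,1],[[0.437,0.33,-0.2],0,1],[[0.437,0.344,-0.15],0,1],[[0.437,0.344,-0.08],0,1],[[0.437,0.344,-0.03],0,1],[[0.437,0.344,-0.02],0,1],[[0.437,0.344,-0.013],0,1]]'
python3 go.py 0.5716 0.105 0.0405 1.571
```

```text
time: 23.92
tool_pos: [0.5712, 0.1048, 0.1997]
tool_rot: [-3.141, 0.0, 1.57]
contact_force: [0.4, 0.3, -1.0]
opening: 0.0263
grip_force: 12.0
shift [0.0005, 0.0011, -0.0001] turn -0.0002 grasp [0.5712 0.1048 0.0407] [-3.141  0.     1.57 ] dist 0.0 t 23.925
```

```bash
python3 -m jog '[[[0,0,0],0,1],[[0,0,0],0,0.7],[[0,0,0],0,0.4],[[0,0,0],0,0.2],[[0,0,0],0,0.2],[[0,0,-0.1],0,0.2],[[0,0,-0.25],0,0.2],[[0,-0.15,-0.35],0,0],[[0,-0.3,-0.35],0,0],[[0,-0.4,-0.35],0,0],[[0,-0.4,-0.35],0,0]]'
python3 - <<'E'
from m import *
snap('top','t9');look('top',['brown_bottle','white_bottle','dropper_bottle','timer'])
snap('side','s9');look('side',['brown_bottle','white_bottle','dropper_bottle','timer'])
a=cv2.imread('pics/s9.png')[100:300,150:470];b=cv2.imread('pics/t9.png')[120:280,230:486]
cv2.imwrite('pics/c9.png',np.vstack([cv2.resize(a,(480,300)),cv2.resize(b,(480,300))]));print(observe()['time'])
E
```

```text
time: 25.3
tool_pos: [0.4088, 0.1053, 0.3402]
tool_rot: [-3.14, 0.0, 1.572]
contact_force: [0.6, -0.0, 0.2]
opening: 0.092
grip_force: 0.0
top brown_bottle pinpoint [([0.566, -0.002, 0.003], 0.64)]
top brown_bottle find_in [([0.56, -0.003, 0.106], 0.82)]
top white_bottle pinpoint [([0.569, -0.117, 0.002], 0.67)]
top white_bottle find_in [([0.568, -0.109, 0.082], 0.79)]
top dropper_bottle pinpoint [([0.569, 0.109, 0.002], 0.41)]
top dropper_bottle find_in []
top timer pinpoint [([0.673, -0.014, 0.002], 0.88)]
top timer find_in [([0.67, -0.015, 0.019], 0.86)]
side brown_bottle pinpoint [([0.566, -0.003, 0.002], 0.94)]
side brown_bottle find_in []
side white_bottle pinpoint [([0.567, -0.114, 0.006], 0.61)]
side white_bottle find_in [([0.558, -0.1, 0.051], 0.65)]
side dropper_bottle pinpoint [([0.57, 0.107, 0.004], 0.78)]
side dropper_bottle find_in [([0.566, 0.112, 0.042], 0.82), ([0.551, 0.014, 0.073], 0.28), ([0.534, 0.018, 0.004], 0.21)]
side timer pinpoint [([0.673, -0.016, 0.007], 0.93), ([0.564, -0.006, 0.005], 0.73)]
side timer find_in [([0.667, -0.003, 0.022], 0.65)]
26.2
```

View pics/c9.png

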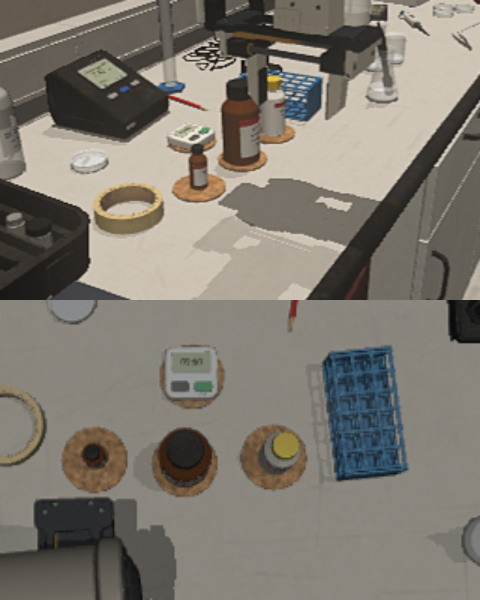

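All four things stand upright and centred on the right mats: dropper (95,458), brown (185,460), white (280,450) and timer (192,372) in the crop. The gripper is open and clear of everything, so I'm handing in.

```bash
python3 -c "
from cell import robot
print(robot.hand_in())"
```

```text
the job is handed in; nothing more can be done
None
```

I placed all four items on their assigned mats, upright and released, and handed the job in at about 26 s; the final camera check put each within about 6 mm of its mat's centre, but the hand-in returned no verdict.

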